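Clear the tall jar from the sample case, shut and bolt it

ROBOT

A 7-joint arm with a two-finger parallel gripper is mounted at the origin on a cart in front of the work surface, level with it; the furniture and walls round the work are solid. World frame = base frame: x ahead of the robot, y to its left, z up, the work surface at z = 0. Lengths are in mm, angles in rad, forces in N, time in s.
With the tool pointing down it reaches from about 425 to 875 mm from the base axis. Payload 8.4 kg.
Tool frame: the origin (TCP) lies at the very end of the fingers, on their centre line; the grasp point (between the pads) lies 19 mm behind it (ctrl.grip_point_offset is the distance from the TCP to the grasp point, in mm); z points along the fingers, y is the direction in which the jaws open and shut (so a half turn about z gives the same grasp; the last joint's range is limited). The gripper opens to 87 mm and grips with 3 to 60 N. Pads are 19 mm wide; open, the fingers measure 117 mm over their backs; the gripper's body (75 mm by 190 mm) begins 51 mm behind the grasp point.
Start: joints at [1.134, 0.333, 0.04, 1.465, -0.013, 1.343, -0.059], TCP at [215.394, -613.243, 188.746] pointing down, gripper open.
Joint ranges: [-2.58, 2.58], [-0.38, 2.09], [-1.3, 1.39], [0.25, 2.4], [-1.5, 4.64], [0.08, 2.09], [-2.65, 2.65]. Speed limits (rad/s): [2.22, 2.22, 2.79, 2.79, 3.14, 3.14, 3.14].

INTERFACE

Orientations are given as a 3x3 rotation matrix whose columns are the frame's x, y, z axes.
In Python, from bench import ctrl, inverse_kinematics, camera, order, silhouettes gives the robot as it stands. The module is installed in compiled form; this text tells all that it offers. Calls block until the motion is done:
- ctrl.move_ptp(position, orientation): joint-space move of the TCP to a pose.
- ctrl.movel(position, attitude=None, vel=150): straight line of the TCP; attitude=None keeps the orientation; vel is the mean speed in mm/s.
- ctrl.move_joints(angles): joint-space move.
- ctrl.move_gripper(opening, effort=None): finger opening in mm; effort is the grip in N (None keeps the last); returns when the fingers have stopped.
- ctrl.dwell(seconds).
- inverse_kinematics(position, orientation): joint angles nearest the present ones, or None.
- camera(name): name is "side" or "top" or "wrist"; returns a dict with "pixels" (384x512x3 uint8, blue, green, red), "fx", "fy", "cx", "cy" (pixels), "R" (3x3) and "t" (3): a world point X has camera coordinates R X + t; the wrist camera has in their place "T_tool_cam" (4x4, takes a point from camera to tool coordinates, whose origin is the TCP and whose axes are the flange's). Camera axes: x right, y down, z forward; pixel columns grow to the right and rows downward; lengths in mm; the calibration is good to about 2 mm. A picture is of the moment at which its call begins: read the wrist's pose just before it. There is no depth.
A pose or a line that the arm cannot do raises ctrl.PlanningError and nothing moves.
- order.sign_off(): hands the job in, once; it reports no verdict.
Trained networks look in a picture, given as the dict that the camera call returned (one of the last four; its "shot" number tells which), for a name from the list of things; names that differ only in an ending like _2 or _b are one class to them, and where a whole thing is asked for, a point or a joint stands for the part that bears it (a point fixed in the world has none). Each returns a list of dicts, best first, with "confidence" (0 to 1); they miss things now and then, are a little off and sometimes report something else, mostly with a low value. They report only what shows in the picture. A call takes as long as a camera call. They do not tell look-alikes from the thing itself.
- silhouettes(picture, query): "mask" (384x512 bool, what is visible of it) and "rect" ([left, top, right, bottom] in pixels, round what is visible of it).
Readings, each from a call of its own:
- ctrl.get_t(): time.
- ctrl.get_qpos(): joint angles.
- ctrl.get_dq(): joint speeds.
- ctrl.get_joint_torque(): joint torques, N m.
- ctrl.get_tcp_pos(): TCP position.
- ctrl.get_eef_rot(): TCP orientation.
- ctrl.get_force(): force on the tool from outside, world axes, zero at the start.
- ctrl.get_wrist_torque(): the same for the moment, N m.
- ctrl.get_opening(): finger opening in mm.
Only numpy, scipy, OpenCV 4.12 (cv2) and the standard library are available. Lean on these libraries where they do the work, as an engineer would, in place of code of your own. Each camera call takes 0.05 s, during which the arm holds its last target. There are 200 camera calls.

TASK

The tall red-capped jar is keeping the blue sample case from shutting: take it out and stand it gently upright in the low white tray. Then close the lid fully, and only when it is down slide the bolt on the lid all the way home through its keeper. Leave the small carton in its compartment of the case and everything else where it is.

Things in the scene. Friction and masses are not known exactly. Their poses are not given: they have to be found in the camera images.
- case: Blue open case fixed to the desk, 140 (x) x 230 (y) x 60 mm high, walls and floor 5 mm. Origin: centre of its underside; x points from its front wall to the hinged back wall, y to its left. A divider 55 mm high at y = 0 makes two compartments, 130 x 108 mm, centred at y = +56 and -56 mm: one holds the jar, the other the carton.
- case_hinge (a point): Middle of the lid's hinge line: 70 mm behind and 60 mm above the case's origin. The hinge line runs along the case's y.
- lid (a joint): Angle of the grey lid: 0 = shut flat on the rim, 1.57 = upright; starts 1.48 to 1.72. Stiff hinge: it stays where left and must be pushed right down (2 to 4 N at the front edge). A plate 140 mm from hinge to front edge, 230 wide, 8 thick; shut, its outer face is 68 mm above the desk. Open, its outer face, with the bolt on the right half, looks away from the robot; the left half is bare.
- lid_front_edge (a point): Middle of the lid's front edge on its outer face, 140 mm from the hinge; it moves with the lid.
- bolt (a joint): Travel of the bolt on the lid, m: 0 = drawn back, 0.032 = fully home through the keeper (end stop). Starts 0 to 0.006. It slides along the case's -y (to the right), against about 2 N of friction. From about 0.015 on it reaches over the lid's side edge towards the keeper.
- bolt_knob (a point): Centre of the bolt's round red grip, 14 mm in diameter, 20 mm high. With the lid shut it spans 90 to 110 mm above the desk, 40 mm in front of the case's centre and 45 mm right of it at travel 0. The rod below runs in two steel guides whose tops are 87 mm above the desk; between them is free space from 18 mm left to 52 mm right of the grip's centre at travel 0.
- keeper (a point): Centre of the steel keeper loop on the case's right side, 128 mm right of the case's centre and 40 mm in front of it, 78 mm above the desk; the loop is 12 mm long.
- jar: Tall clear sample jar with a red cap, 42 mm in diameter, 80 mm high; origin: centre of its underside. It stands in one compartment of the case, on the 5 mm floor, and stands about 25 mm above the rim.
- carton: Small brown card box, 42 x 66 x 38 mm high; origin: centre of its underside. It lies in the other compartment, below the rim, and stays there.
- tray: Low white square tray fixed on the desk, 110 x 110 x 15 mm, walls and floor 4 mm; origin: centre of its underside. To the left or to the right of the case.
- tape: Roll of brown packing tape lying flat, 94 mm in diameter, 48 mm high, on the other side of the case from the tray; a bystander. Origin: centre of its underside.
- glue: White glue stick with yellow band, 25 mm in diameter, 90 mm high, standing behind the case; a bystander. Origin: centre of its underside.
Mind the look-alikes: they are no part of the job. There is more than one size of the jar; the job needs the smaller.

How it is judged (in metres and radians):
On the way, in this order (a step that is already met when the one before it is completed fails the run):
1. the jar stands upright in the white tray, let go (horizontal distance between jar and tray below 0.045 m and z of jar in the frame of tray below 0.009 m and angle between jar's own z axis and vertical below 0.1 rad and contact force between the fingers and jar below 0.1 N), for 0.2 s.
2. the lid is shut, the bolt still drawn back (value of joint lid below 0.035 rad and value of joint bolt below 0.015 m), for 0.1 s.
3. the bolt is home in its keeper (value of joint lid below 0.035 rad and value of joint bolt above 0.027 m), for 0.2 s.
At the end, for the whole second after the job is handed in: Jar upright (0.1 rad), still, on the tray's floor within 45 mm of its centre; lid shut (under 0.035 rad); bolt at least 27 of its 32 mm home; carton on its compartment's floor within 40 mm of where it was; tape and glue stick within 30 mm of where they were (all of step 3 and horizontal distance between jar and tray below 0.045 m and z of jar in the frame of tray below 0.009 m and angle between jar's own z axis and vertical below 0.1 rad and linear speed of jar below 0.02 m/s and z of carton in the frame of case below 0.02 m and distance of carton from where it was at the start of the episode below 0.04 m and distance of each of tape, glue from where it was at the start of the episode below 0.03 m); the robot touches nothing.
It fails at once if the bolt is pushed out (over 15 mm) while the lid is not down (over 0.08 rad) (value of joint bolt above 0.015 m and value of joint lid above 0.08 rad).
It fails at once if the jar is dropped or thrown (faster than 0.7 m/s while not held) (linear speed of jar above 0.7 m/s and contact force between the fingers and jar below 0.1 N).
It also fails if it takes over 64 s, if anything falls off the work surface, if the arm or the gripper's body presses on something with over 40 N, if the wrist force passes 120 N, or if a joint passes its speed limit or range.

## Working session

There is one attempt and no reset: what is moved stays moved. The work goes in short steps, each a Python script; the robot and the scene stay as the last script left them, time stands still between calls to the robot, and variables do not carry over. Pictures are saved under pics/ and viewed, about 8 in all and at most 12, crops included, and the job is handed in when it is done.

```bash
mkdir -p pics; cat > h.py <<'E'
import numpy as np, cv2
from bench import ctrl, inverse_kinematics, camera, order, silhouettes
def ray(p,u,v):
    d=np.array([(u-p['cx'])/p['fx'],(v-p['cy'])/p['fy'],1.]); R=np.array(p['R']);t=np.array(p['t'])
    return -R.T@t, R.T@d
def at_z(p,u,v,z):
    o,d=ray(p,u,v); return o+d*(z-o[2])/d[2]
def proj(p,X):
    c=np.array(p['R'])@np.array(X,float)+np.array(p['t']); return np.array([p['fx']*c[0]/c[2]+p['cx'],p['fy']*c[1]/c[2]+p['cy']])
E
python3 - <<'E'
from h import *
print(ctrl.get_t())
ims=[]
for n in('top','side'):
    p=camera(n); ims.append(p['pixels']); 
    o,_=ray(p,0,0); print(n,o.round())
    for q in('case','lid','bolt_knob','jar','carton','tray','tape','glue','keeper'):
        for s in silhouettes(p,q)[:4]:
            m=s['mask']; ys,xs=np.nonzero(m)
            if len(xs): 
                u,v=xs.mean(),ys.mean(); print(q,round(s['confidence'],2),np.round(s['rect']),len(xs),(round(u),round(v)),at_z(p,u,v,0).round()[:2])
    cv2.imwrite(f'pics/{n}0.png',p['pixels'])
E
```

```text
0.0
top [ 366.  -46. 1216.]
case 0.84 [229. 151. 323. 233.] 5433 (273, 196) [ 520. -140.]
lid 0.87 [231. 151. 318. 186.] 1638 (276, 172) [ 591. -148.]
lid 0.63 [248. 210. 262. 222.] 175 (253, 215) [460. -82.]
lid 0.58 [288. 153. 306. 163.] 102 (294, 159) [ 631. -204.]
bolt_knob 0.49 [290. 154. 297. 165.] 73 (293, 158) [ 635. -200.]
jar 0.92 [197. 189. 218. 212.] 436 (208, 202) [500.  51.]
jar 0.48 [248. 209. 263. 225.] 201 (253, 216) [460. -81.]
carton 0.74 [279. 208. 305. 223.] 332 (292, 215) [ 461. -196.]
tray 0.68 [330. 205. 374. 247.] 1411 (351, 222) [ 443. -372.]
tape 0.67 [114. 208. 148. 242.] 526 (131, 225) [429. 277.]
tape 0.63 [280. 207. 306. 220.] 390 (292, 214) [ 465. -197.]
glue 0.46 [280. 205. 303. 222.] 368 (292, 215) [ 463. -197.]
glue 0.42 [192. 144. 201. 155.] 120 (195, 148) [663.  94.]
keeper 0.94 [232. 154. 321. 234.] 5533 (273, 196) [ 519. -139.]
side [238. 726. 669.]
case 0.68 [250. 118. 334. 234.] 4369 (288, 180) [ 544. -237.]
lid 0.56 [315. 154. 349. 178.] 539 (336, 163) [ 432. -392.]
lid 0.55 [252. 120. 286. 205.] 1721 (269, 159) [ 644. -330.]
jar 0.8 [292. 187. 308. 214.] 400 (301, 200) [ 476. -151.]
jar 0.64 [259. 196. 283. 251.] 1172 (271, 224) [517. -18.]
carton 0.81 [305. 173. 324. 190.] 244 (312, 183) [ 470. -250.]
carton 0.3 [252. 122. 331. 230.] 4163 (288, 180) [ 544. -234.]
tray 0.73 [317. 155. 352. 178.] 503 (335, 162) [ 433. -393.]
tape 0.89 [235. 286. 286. 341.] 1701 (260, 313) [438. 253.]
glue 0.6 [199. 206. 211. 221.] 135 (204, 214) [703.   6.]
keeper 0.78 [248. 123. 336. 233.] 4327 (288, 180) [ 544. -236.]
```

```bash
python3 - <<'E'
import cv2,numpy as np
a=cv2.imread('pics/top0.png')[130:260,100:390];b=cv2.imread('pics/side0.png')[100:350,180:380]
a=cv2.resize(a,None,fx=2.7,fy=2.7,interpolation=3);cv2.imwrite('pics/topc.png',a)
cv2.imwrite('pics/sidec.png',cv2.resize(b,None,fx=2.4,fy=2.4,interpolation=3))
E
```

```text
(no output)
```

View pics/topc.png

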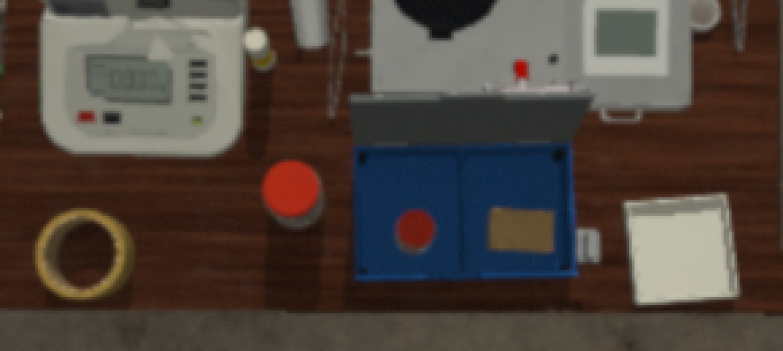

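View pics/sidec.png

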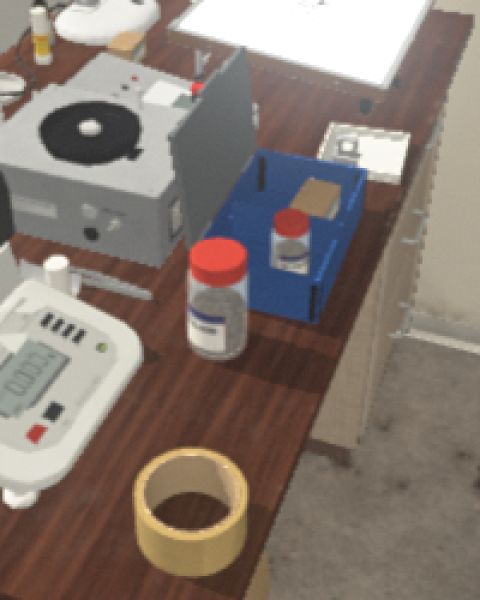

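The side and top views show two red-capped jars:
- **Large jar:** top (208,202), standing on the desk outside the case.
- **Small jar:** top (253,216), in the left compartment. This is the one I want.

The tray is on the right at (351,222) and the tape on the left. The carton (292,215) is in the right compartment. I'll check the choice close up with the wrist camera.

```bash
cat >> h.py <<'E'
def wcam():
    P=np.array(ctrl.get_tcp_pos());R=np.array(ctrl.get_eef_rot()); p=camera('wrist')
    T=np.array(p['T_tool_cam']); Rw=R@T[:3,:3]; o=P+R@T[:3,3]
    p['R']=Rw.T; p['t']=-Rw.T@o; return p
def down(yaw):  # tool y along world y rotated by yaw; z down
    c,s=np.cos(yaw),np.sin(yaw)
    return np.column_stack([[-c,-s,0],[-s,c,0],[0,0,-1.]])
E
python3 - <<'E'
from h import *
print(np.round(ctrl.get_eef_rot(),2).tolist())
for yaw in (0,np.pi):
    q=inverse_kinematics([440,-140,360],down(yaw)); print(yaw,None if q is None else np.round(q,2))
p=camera('wrist');print(np.round(p['T_tool_cam'],2).tolist(),p['fx'])
E
```

```text
[[0.94, 0.33, -0.0], [0.33, -0.94, 0.0], [0.0, -0.0, -1.0]]
0 [ 0.74 -0.07 -0.49  1.57 -0.03  1.63  1.82]
3.141592653589793 [ 0.62 -0.07 -0.37  1.58 -0.03  1.63 -1.33]
[[-0.0, -0.96, -0.26, 72.42], [1.0, -0.0, -0.0, 0.23], [0.0, -0.26, 0.96, -194.81], [0.0, 0.0, 0.0, 1.0]] 314.24668661586696
```

```bash
python3 - <<'E'
from h import *
# clear first: lift, then over
ctrl.movel([215,-613,360]); ctrl.move_ptp([440,-190,360],down(0))
p=wcam()
for q in('case','jar','carton','tray','bolt_knob','lid'):
    for s in silhouettes(p,q)[:3]:
        m=s['mask']; ys,xs=np.nonzero(m)
        if len(xs):
            u,v=xs.mean(),ys.mean(); print(q,round(s['confidence'],2),np.round(s['rect']),len(xs),(round(u),round(v)),at_z(p,u,v,{'jar':85,'carton':43}.get(q,0)).round(1)[:2])
np.savez('w1.npz',**{k:p[k] for k in('pixels','R','t','fx','fy','cx','cy')})
cv2.imwrite('pics/w1.png',p['pixels']);print(ctrl.get_t())
E
```

```text
case 0.64 [202. 125. 381. 290.] 15423 (287, 192) [ 521.4 -128. ]
case 0.19 [230. 147. 274. 173.] 1095 (251, 162) [ 466.2 -193.9]
jar 0.68 [304. 146. 339. 179.] 806 (321, 162) [451.4 -88.1]
jar 0.64 [369. 162. 435. 214.] 2330 (401, 186) [489.9  38.5]
carton 0.82 [226. 146. 273. 175.] 1116 (251, 162) [ 458.1 -193.4]
tray 0.98 [114. 118. 185. 182.] 4144 (150, 149) [ 442.4 -372.7]
tray 0.3 [216. 213. 381. 287.] 4247 (283, 235) [ 606.8 -133.5]
bolt_knob 0.47 [258. 288. 266. 287.] 30 (261, 285) [ 714.8 -174.4]
lid 0.97 [217. 213. 382. 287.] 4315 (283, 235) [ 607.3 -133.6]
lid 0.63 [229. 147. 274. 175.] 1100 (251, 162) [ 465.9 -194. ]
4.4417
```

View pics/w1.png

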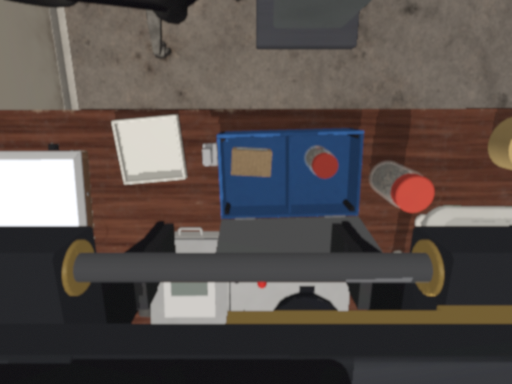

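The wrist view confirms it. The small red cap at (324,163) is in the case's left compartment, the big jar's cap at (412,192) is outside, and the tray is at (150,149). Next I fit the case pose and the cap centre by colour.

```bash
cat > fit.py <<'E'
from h import *
from scipy.optimize import minimize
def case_pts(c,B):
    x,y,a=c; R=np.array([[np.cos(a),-np.sin(a)],[np.sin(a),np.cos(a)]])
    return [np.r_[R@np.array(b[:2])+[x,y],b[2]] for b in B]
E
python3 - <<'E'
from fit import *
w=dict(np.load('w1.npz'))
ctop=camera('top'); cside=camera('side')
def blue(p,rect):
    h=cv2.cvtColor(p['pixels'],cv2.COLOR_BGR2HSV); m=cv2.inRange(h,(100,120,30),(125,255,255))
    k=np.zeros_like(m);l,t,r,b=rect;k[t:b,l:r]=m[t:b,l:r];
    n,lab,st,_=cv2.connectedComponentsWithStats(k);i=1+np.argmax(st[1:,4]);k=(lab==i).astype(np.uint8)
    return k
# filled blue outlines (top-view from saved start picture)
top=dict(ctop);top['pixels']=cv2.imread('pics/top0.png')
V=[(w,blue(w,(195,115,400,225))),(top,blue(top,(220,140,330,245)))]
B8=[(sx*70,sy*115,z) for sx in(1,-1) for sy in(1,-1) for z in(0,60)]
def hull(p,c):
    q=np.array([proj(p,X) for X in case_pts(c,B8)],np.float32)
    return cv2.convexHull(q)
def err(c,v):
    p,m=v; h=hull(p,c)
    M=np.zeros((384*4,512*4),np.uint8); cv2.fillConvexPoly(M,np.round(h*4+1.5).astype(np.int32),1)
    cs=cv2.findContours(m,0,1)[0]; F=cv2.fillPoly(np.zeros_like(m),[cv2.convexHull(np.vstack(cs))],1)
    F=cv2.resize(F,None,fx=4,fy=4,interpolation=0)
    return (M!=F).sum()/F.sum()
for name,vs in(('w',V[:1]),('top',V[1:]),('both',V)):
    S=np.array([[0,0,0],[15,0,0],[0,15,0],[0,0,.05]])+[510,-140,0]
    r=minimize(lambda c:sum(err(c,v) for v in vs),S[0],method='Nelder-Mead',options=dict(initial_simplex=S,xatol=.001,fatol=1e-5)); print(name,r.x.round(3),round(r.fun,4))
c=r.x;np.save('case.npy',c)
# red caps
for n,p,rc in(('w',w,(300,140,345,185)),('top',top,(245,205,266,226))):
    h=cv2.cvtColor(p['pixels'],cv2.COLOR_BGR2HSV);m=cv2.inRange(h,(0,150,80),(8,255,255))|cv2.inRange(h,(172,150,80),(180,255,255))
    l,t,r_,b=rc; ys,xs=np.nonzero(m[t:b,l:r_]); u,v=xs.mean()+l,ys.mean()+t
    print(n,len(xs),(u,v),at_z(p,u,v,85).round(1),at_z(p,u,v,80).round(1))
# tray rim
for n,p,rc in(('w',w,(105,110,192,190)),('top',top,(325,195,380,250))):
    h=cv2.cvtColor(p['pixels'],cv2.COLOR_BGR2HSV);m=cv2.inRange(h,(0,0,120),(180,60,255));l,t,r_,b=rc;k=np.zeros_like(m);k[t:b,l:r_]=m[t:b,l:r_]
    q=cv2.minAreaRect(cv2.findNonZero(k));print(n,q,at_z(p,*q[0],10).round(1))
# lid angle & knob: top picture px (293,155)
H=case_pts(c,[(70,y,60) for y in(115,-115)])
for a in(1.48,1.57,1.65,1.72):
    E=case_pts(c,[(70-140*np.cos(a),y,60+140*np.sin(a)) for y in(115,0,-115)])
    print(a,[proj(top,X).round(1).tolist() for X in E],[proj(w,X).round(1).tolist() for X in E])
cv2.imwrite('pics/lid.png',np.hstack([cv2.resize(top['pixels'][140:200,215:335],None,fx=4,fy=4),]))
E
```

```text
w [ 4.78548e+02 -1.32392e+02  3.10000e-02] 0.0262
top [ 4.78652e+02 -1.31362e+02  2.20000e-02] 0.0153
both [ 4.78176e+02 -1.31387e+02  2.40000e-02] 0.0405
w 442 (np.float64(324.46380090497735), np.float64(165.1108597285068)) [456.2 -82.   85. ] [457.1 -80.8  80. ]
top 136 (np.float64(253.5808823529412), np.float64(214.19117647058823)) [457.  -80.1  85. ] [457.4 -80.3  80. ]
w ((148.3599853515625, 149.51998901367188), (68.73078155517578, 67.31656646728516), 81.8698959350586) [ 441.6 -371.5   10. ]
top ((351.9207458496094, 221.7865753173828), (38.651039123535156, 37.87801742553711), 83.6598129272461) [ 442.9 -370.6   10. ]
1.48 [[229.0, 180.1], [275.0, 179.3], [320.8, 178.6]] [[396.0, 243.5], [302.4, 245.9], [209.1, 248.4]]
1.57 [[229.0, 175.1], [274.9, 174.4], [320.6, 173.6]] [[395.3, 253.0], [302.3, 255.4], [209.7, 257.9]]
1.65 [[228.9, 170.7], [274.7, 170.0], [320.4, 169.3]] [[394.3, 261.0], [302.1, 263.4], [210.3, 265.8]]
1.72 [[228.9, 167.0], [274.6, 166.3], [320.1, 165.6]] [[393.2, 267.6], [301.9, 270.0], [210.9, 272.3]]
```

View pics/lid.png

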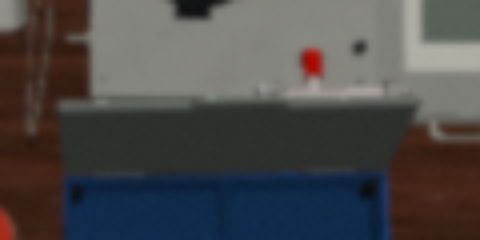

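The crop shows the lid's front edge at about row 165, so the lid leans back about 1.72 rad, with the red knob behind its right half. Both fits agree: case (478,-131, yaw 0.024), jar (457,-80.5), tray (442,-371). I grasp now with the hand yawed so its body stays clear of the big jar.

```bash
python3 - <<'E'
from h import *
O=down(.45); X,Y=457,-80.7
ctrl.move_gripper(58,20)
ctrl.move_ptp([X,Y,170],O)
ctrl.movel([X,Y,48],vel=100)
print('at',np.round(ctrl.get_tcp_pos(),1),np.round(ctrl.get_force(),1))
ctrl.move_gripper(30,20); print('open',ctrl.get_opening(),np.round(ctrl.get_force(),1))
ctrl.movel([X,Y,170],vel=120); print('lift',ctrl.get_opening(),np.round(ctrl.get_force(),1))
ctrl.movel([442,-371,170],vel=220)
p=wcam();cv2.imwrite('pics/w2.png',p['pixels']);print(ctrl.get_t())
for s in silhouettes(p,'tray')[:1]:
    ys,xs=np.nonzero(s['mask']);print(s['rect'],at_z(p,xs.mean(),ys.mean(),7))
E
```

```text
at [457.5 -80.8  48.6] [ 0.2 -0.1 -0.5]
open 30.580023610673816 [ 0.1 -0.4  0.1]
lift 29.71909361172262 [-0.  -0.  -0.9]
11.0667
[195.1, 106.5, 312.6, 225.7] [ 440.82340518 -370.74538408    7.        ]
```

View pics/w2.png

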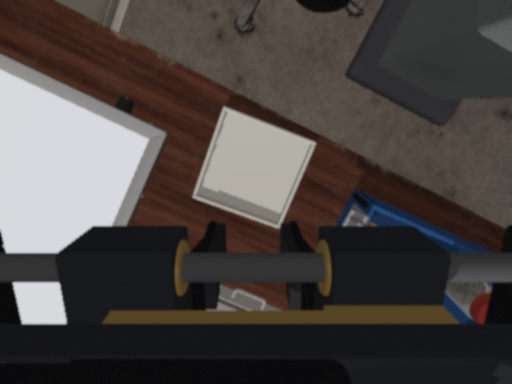

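The fingers closed to 30 mm, which is less than the 42 mm jar, and the picture shows the hand empty. So the grasp missed. I'll look at the case again.

```bash
python3 - <<'E'
from h import *
p=camera('top');a=cv2.resize(p['pixels'][140:250,190:390],None,fx=3.9,fy=3.9,interpolation=3)
q=camera('side');b=cv2.resize(q['pixels'][110:250,240:360],None,fx=2.8,fy=2.8,interpolation=3)
np.savez('t3.npz',**{k:p[k] for k in('pixels','R','t','fx','fy','cx','cy')})
c=np.zeros((a.shape[0]*1,1,3),np.uint8)
W=np.zeros((600,800,3),np.uint8);a2=cv2.resize(a,(500,275));W[:275,:500]=a2;W[275:275+325,:280]=cv2.resize(b,(280,325))
x=cv2.imread('pics/w2.png')[180:330,320:512];W[290:290+300,300:684]=cv2.resize(x,None,fx=2,fy=2)
cv2.imwrite('pics/m3.png',W)
E
```

```text
(no output)
```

View pics/m3.png

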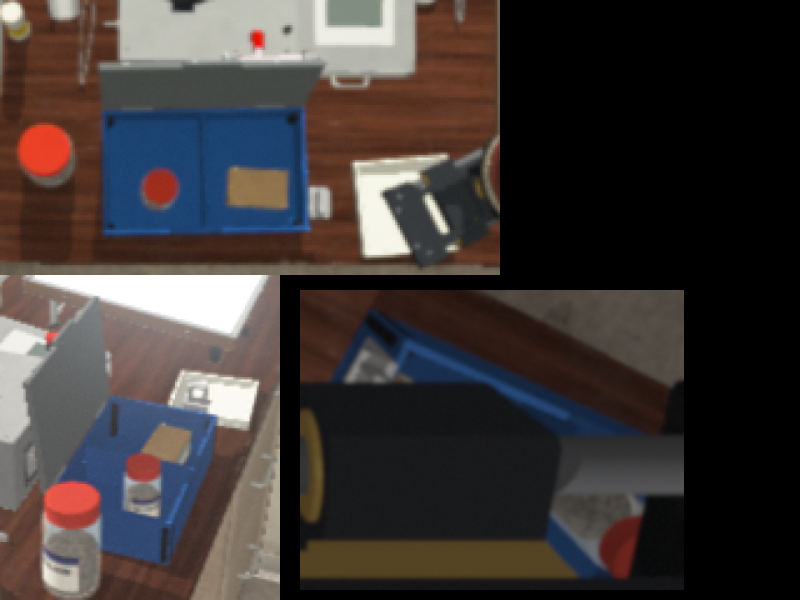

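The jar is upright and unmoved at top (254,215), so the fingers never touched it. I'll check my geometry in the side view and against the gripper's own image.

```bash
python3 - <<'E'
from h import *
s=camera('side');t=dict(np.load('t3.npz'))
print('open',ctrl.get_opening(),ctrl.grip_point_offset, ctrl.get_tcp_pos())
c=np.load('case.npy')
for z in(5,65,85): print(z,'side',proj(s,[457,-80.7,z]).round(1),'top',proj(t,[457,-80.7,z]).round(1))
from fit import case_pts
print('case rim corners side',[proj(s,X).round().tolist() for X in case_pts(c,[(-70,115,60),(-70,-115,60),(70,115,60)])])
im=s['pixels']; h=cv2.cvtColor(im,cv2.COLOR_BGR2HSV);m=cv2.inRange(h,(0,150,80),(8,255,255))|cv2.inRange(h,(172,150,80),(180,255,255))
ys,xs=np.nonzero(m[180:220,290:312]);print('cap side',xs.min()+290,xs.max()+290,ys.min()+180,ys.max()+180)
P=np.array(ctrl.get_tcp_pos());print('tcp',proj(s,P).round(1),proj(t,P).round(1))
ctrl.move_gripper(58)
a=im[110:260,240:400].copy()
cv2.imwrite('pics/m4.png',cv2.resize(a,None,fx=4,fy=4,interpolation=3))
E
```

```text
open 30.688019549525077 18.700000000000003 [ 442.25605489 -370.44462629  170.18051576]
5 side [299.9 214.5] top [253.  216.4]
65 side [301.  196.6] top [253.6 214.8]
85 side [301.4 190.3] top [253.8 214.2]
case rim corners side [[313.0, 217.0], [333.0, 170.0], [260.0, 205.0]]
cap side 295 307 187 197
tcp [336.4 116.8] [368.6 218.2]
```

View pics/m4.png

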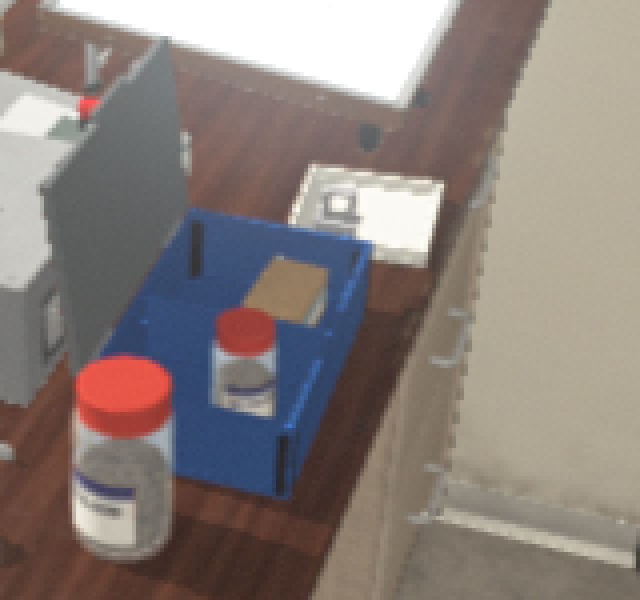

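The side view agrees with the jar position. The arm doesn't show in it, so I'll treat side pictures with care. I'll redo the grasp with wrist pictures and finger readings at each stage.

```bash
python3 - <<'E'
from h import *
def cap(p,rc):
    h=cv2.cvtColor(p['pixels'],cv2.COLOR_BGR2HSV);m=cv2.inRange(h,(0,150,80),(8,255,255))|cv2.inRange(h,(172,150,80),(180,255,255))
    l,t,r,b=rc;ys,xs=np.nonzero(m[t:b,l:r]);return len(xs),xs.mean()+l,ys.mean()+t
p=camera('top');print('cap top',cap(p,(245,205,266,226)))
O=down(.45);X,Y=457,-80.7;ims=[]
print('open',ctrl.get_opening())
ctrl.movel([X,Y,170],O,vel=220)
p=wcam();ims.append(p['pixels']);print('proj cap',proj(p,[X,Y,85]).round(),'tcp',proj(p,ctrl.get_tcp_pos()).round())
ctrl.movel([X,Y,46],vel=100)
p=wcam();ims.append(p['pixels']);print('proj cap',proj(p,[X,Y,85]).round(),'tcp',proj(p,ctrl.get_tcp_pos()).round(),np.round(ctrl.get_tcp_pos(),1),ctrl.get_opening())
ctrl.move_gripper(36,20)
print('open',ctrl.get_opening(),np.round(ctrl.get_force(),1)); ctrl.dwell(.3);print(ctrl.get_opening())
p=wcam();ims.append(p['pixels']);t=camera('top');ims.append(cv2.resize(t['pixels'][150:270,200:360],(512,384)))
ims=[cv2.resize(i,(400,300)) for i in ims]
cv2.imwrite('pics/m5.png',np.vstack([np.hstack(ims[:2]),np.hstack(ims[2:])]));print(ctrl.get_t())
E
```

```text
cap top (134, np.float64(253.62686567164178), np.float64(214.1492537313433))
open 58.07061374863251
proj cap [254. 187.] tcp [253. 218.]
proj cap [254. 243.] tcp [253. 218.] [457.5 -80.8  46.6] 57.849697089235285
open 36.119373533084755 [-0.2  0.7 -0.6]
36.104187725314105
16.175
```

View pics/m5.png

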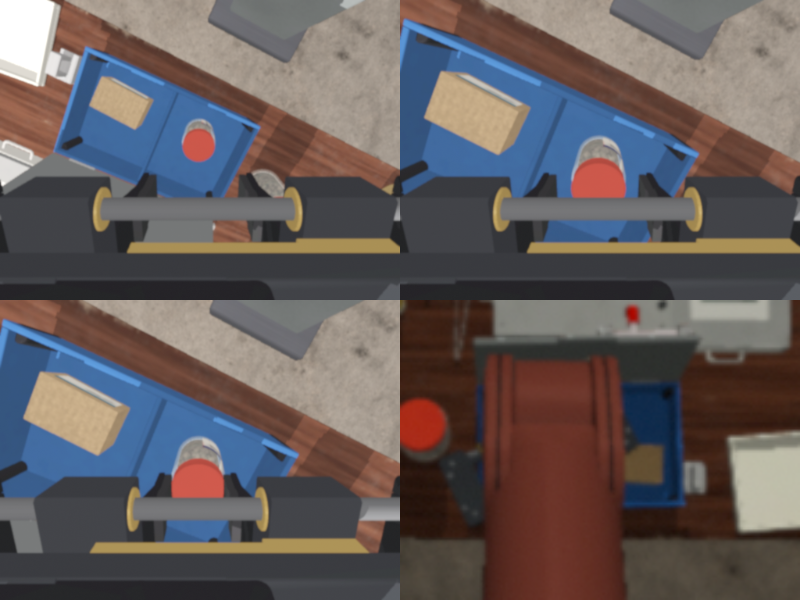

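In these views the cap sits centred between fingers that still have clearance at a reported 36 mm. The pixel gap is about 1.45 times the reported opening, so the reading is off scale. I'll close until the fingers stop.

```bash
python3 - <<'E'
from h import *
X,Y=457,-80.7
ctrl.move_gripper(0,20); print('open',ctrl.get_opening(),np.round(ctrl.get_force(),1))
if ctrl.get_opening()>10:
    ctrl.movel([X,Y,90],vel=60); print('lift',ctrl.get_opening(),np.round(ctrl.get_force(),1))
    ctrl.movel([X,Y,165],vel=120)
    ctrl.movel([442,-371,165],vel=200)
p=wcam();t=camera('top')
cv2.imwrite('pics/m6.png',np.hstack([cv2.resize(i,(400,300)) for i in(p['pixels'],t['pixels'][150:270,200:360])]));print(ctrl.get_t(),ctrl.get_opening(),np.round(ctrl.get_force(),1))
E
```

```text
open 4.4950665870264785 [-3.2  2.4 24.6]
16.9833 4.644033197790759 [-3.5  2.8 24.4]
```

View pics/m6.png

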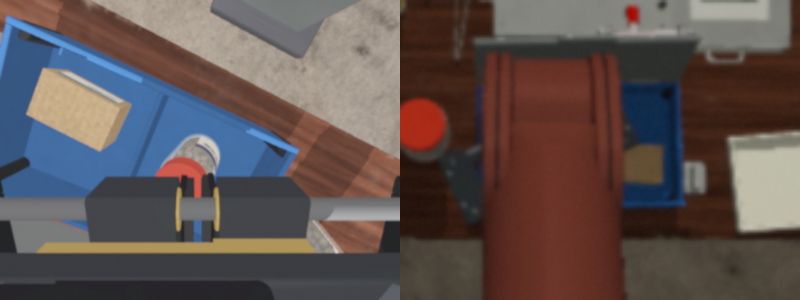

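The fingers closed to 4.5 mm with 24 N up on the wrist, so the jar was squeezed out and tilted and isn't held. I'll open, back off upwards and view it clearly.

```bash
python3 - <<'E'
from h import *
p=wcam();a=p['pixels'][180:330,150:380].copy()
ctrl.move_gripper(60,20);print(np.round(ctrl.get_force(),1),np.round(ctrl.get_tcp_pos(),1))
ctrl.movel([457,-80.7,120],vel=100)
print(np.round(ctrl.get_force(),1))
ctrl.move_ptp([430,-190,300],down(0))
w=wcam();t=camera('top')
np.savez('w7.npz',**{k:w[k] for k in('pixels','R','t','fx','fy','cx','cy')})
for q in('jar','carton'):
  for s in silhouettes(w,q)[:3]:
    ys,xs=np.nonzero(s['mask']);print(q,round(s['confidence'],2),np.round(s['rect']),xs.mean(),ys.mean())
W=np.zeros((600,800,3),np.uint8)
W[:300,:400]=cv2.resize(a,(400,300));W[:300,400:]=cv2.resize(t['pixels'][150:250,195:330],(400,300),interpolation=3)
W[300:,:]=cv2.resize(w['pixels'][100:230,180:440],(800,300),interpolation=3)[:300]
cv2.imwrite('pics/m7.png',W);print(ctrl.get_t())
E
```

```text
[ 0.8 -2.4 13.5] [459.8 -81.9  48.1]
[-0.7  0.3 -0.2]
jar 0.93 [288. 158. 331. 204.] 311.111281657713 180.59247889485803
jar 0.63 [381. 175. 458. 227.] 417.7946080170273 202.51614047534588
carton 0.79 [226. 158. 275. 190.] 248.91229331416247 175.3846153846154
20.1167
```

View pics/m7.png

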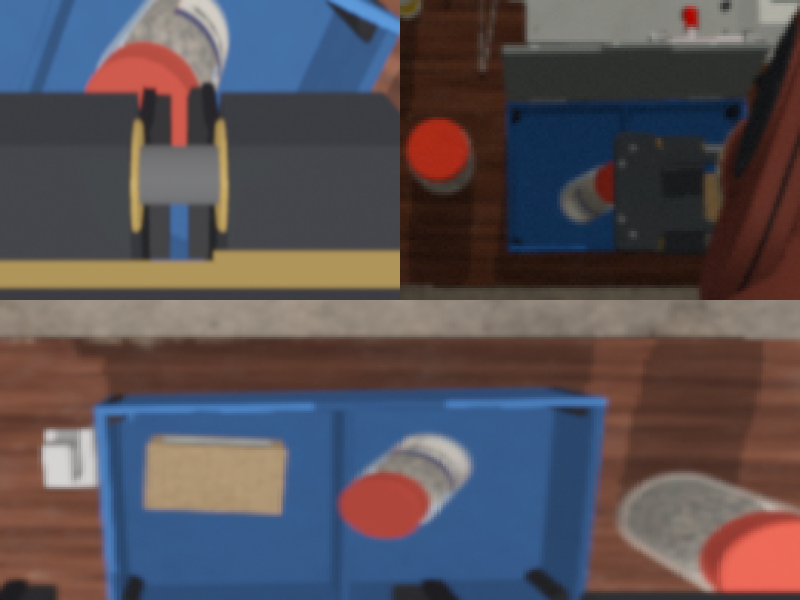

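The jar now leans with its cap toward the divider. In the upper-left crop the finger ends (full-image row ~225) lie above and in front of the cap, about 40 mm short of the stated TCP. That explains the closure with no contact. I'll measure the true tip height by touching the tray floor, and triangulate the tilted jar.

```bash
python3 - <<'E'
from h import *
w=dict(np.load('w7.npz'))
ctrl.move_gripper(42,20)
O=down(0)
ctrl.move_ptp([442,-371,70],O)
f0=np.array(ctrl.get_force())
t=camera('top')
h=cv2.cvtColor(t['pixels'],cv2.COLOR_BGR2HSV);m=cv2.inRange(h,(0,140,60),(8,255,255))|cv2.inRange(h,(172,140,60),(180,255,255))
ys,xs=np.nonzero(m[195:230,240:285]);print('top cap',len(xs),xs.mean()+240,ys.mean()+195)
uc=(xs.mean()+240,ys.mean()+195)
h=cv2.cvtColor(w['pixels'],cv2.COLOR_BGR2HSV);m=cv2.inRange(h,(0,140,60),(8,255,255))|cv2.inRange(h,(172,140,60),(180,255,255))
ys,xs=np.nonzero(m[160:215,280:340]);wc=(xs.mean()+280,ys.mean()+160);print('w cap',len(xs),wc)
def tri(a,b):
    o1,d1=ray(*a);o2,d2=ray(*b);d1/=np.linalg.norm(d1);d2/=np.linalg.norm(d2)
    s=np.linalg.lstsq(np.column_stack([d1,-d2]),o2-o1,rcond=None)[0];A=o1+s[0]*d1;B=o2+s[1]*d2;return ((A+B)/2).round(1),np.linalg.norm(A-B).round(1)
print('cap tri',tri((w,*wc),(t,*uc)))
for z in(50,60,70,80):print(z,at_z(w,*wc,z).round(),at_z(t,*uc,z).round())
cv2.imwrite('pics/t8.png',t['pixels'])
for s in silhouettes(t,'jar')[:3]: print('topjar',s['confidence'],s['rect'])
z=70
while z>-45:
    z-=4; ctrl.movel([442,-371,z],vel=60)
    f=np.array(ctrl.get_force())-f0
    if f[2]>2.5: break
print('contact',z,np.round(ctrl.get_tcp_pos(),2),f.round(1),ctrl.get_t())
ctrl.movel([442,-371,z+3],vel=60);print(np.round(np.array(ctrl.get_force())-f0,1))
E
```

```text
top cap 139 267.1798561151079 210.4748201438849
w cap 569 (np.float64(304.51318101933214), np.float64(188.19507908611598))
cap tri (array([ 467.9, -117.8,   76.8]), np.float64(0.9))
50 [ 475. -113.   50.] [ 471. -120.   50.]
60 [ 472. -115.   60.] [ 470. -119.   60.]
70 [ 469. -116.   70.] [ 469. -118.   70.]
80 [ 467. -118.   80.] [ 468. -118.   80.]
topjar 0.77 [251.4, 205.5, 277.1, 223.7]
topjar 0.58 [196.7, 190.3, 219.5, 212.4]
topjar 0.18 [232.0, 150.8, 320.7, 187.1]
contact -30 [ 442.58 -371.44  -29.29] [-2.5 -0.2  6.8] 28.2417
[-0.9 -1.2 -0.7]
```

Touching the tray floor (z=4) at TCP −28.5 confirms that the finger ends are about 33 mm above the reported TCP, so I correct for that. The triangulated cap is at (468,-118,77). That means the jar leans about 0.57 rad on the divider with its base still near (457,-81). I'll nudge it upright with closed fingers just above the divider.

```bash
cat >> h.py <<'E'
L=33. # true finger end lies this far above the reported TCP
def redcap(p,rc):
    h=cv2.cvtColor(p['pixels'],cv2.COLOR_BGR2HSV);m=cv2.inRange(h,(0,140,60),(8,255,255))|cv2.inRange(h,(172,140,60),(180,255,255))
    l,t,r,b=rc;ys,xs=np.nonzero(m[t:b,l:r]);return len(xs),xs.mean()+l,ys.mean()+t
E
python3 - <<'E'
from h import *
O=down(.28)
ctrl.movel([442,-371,60],vel=250)
ctrl.move_gripper(0,20)
ctrl.move_ptp([484,-174,62],O)
ctrl.movel([484,-174,27],vel=150)
f0=np.array(ctrl.get_force())
ctrl.movel([474,-139,27],vel=80);print((np.array(ctrl.get_force())-f0).round(1))
ctrl.movel([468.5,-120,27],vel=60);print((np.array(ctrl.get_force())-f0).round(1),np.round(ctrl.get_tcp_pos(),1))
ctrl.movel([475,-140,27],vel=150)
ctrl.movel([475,-140,130],vel=250)
w=wcam();np.savez('w9.npz',**{k:w[k] for k in('pixels','R','t','fx','fy','cx','cy')})
cv2.imwrite('pics/w9.png',w['pixels'])
print(proj(w,[457,-80.7,85]));
for s in silhouettes(w,'jar')[:2]:
    r=s['rect'];ys,xs=np.nonzero(s['mask']);print(s['confidence'],np.round(r));
    n,u,v=redcap(w,[max(0,int(k)) for k in(r[0],r[1],r[2]+1,r[3]+1)]);print(n,u,v,at_z(w,u,v,85).round(1))
print(ctrl.get_t())
E
```

```text
[-1.3  0.1 -0.6]
[-1.   0.2  0.6] [ 468.5 -119.8   27.1]
[330.33763509 197.21347522]
0.83 [292. 152. 354. 218.]
1776 328.8079954954955 191.61373873873873 [453.  -83.4  85. ]
0.69 [386. 211. 493. 325.]
2163 462.6551086453999 299.911696717522 [513.6  62.5  85. ]
33.2
```

View pics/w9.png

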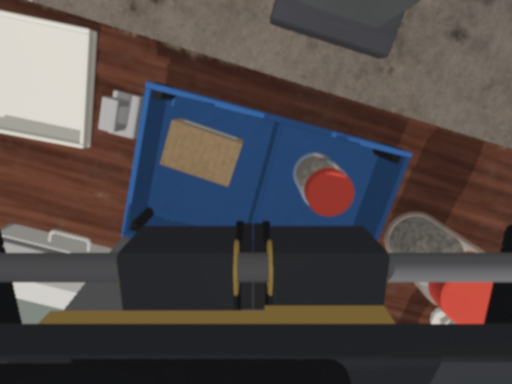

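The jar is upright again at cap (330,192), about (455,-82.5). I grasp with the corrected height and place it.

```bash
python3 - <<'E'
from h import *
O=down(.45);X,Y=455,-82.5
ctrl.move_gripper(62,25)
ctrl.move_ptp([X,Y,95],O)
ctrl.movel([X,Y,24],vel=120)
ctrl.move_gripper(20,25);o=ctrl.get_opening();print('open',o,np.round(ctrl.get_force(),1))
if 36<o<46:
    ctrl.movel([X,Y,112],vel=150);o=ctrl.get_opening();print('lift',o,np.round(ctrl.get_force(),1))
    if o>36:
        ctrl.movel([442,-371,112],vel=280)
        ctrl.movel([442,-371,34],vel=150)
        ctrl.movel([442,-371,25],vel=40); f0=np.array(ctrl.get_force())
        z=25
        while z>20:
            z-=1; ctrl.movel([442,-371,z],vel=40); f=np.array(ctrl.get_force())-f0
            if f[2]>1.5: break
        print('set',z,f.round(1),ctrl.get_opening())
        ctrl.move_gripper(62,25)
        ctrl.movel([442,-371,110],vel=250)
w=wcam();np.savez('w10.npz',**{k:w[k] for k in('pixels','R','t','fx','fy','cx','cy')});cv2.imwrite('pics/w10.png',w['pixels'])
for s in silhouettes(w,'jar')[:2]:
    r=s['rect'];n,u,v=redcap(w,[max(0,int(k)) for k in(r[0],r[1],r[2]+1,r[3]+1)]);print(s['confidence'],np.round(r),n,u,v,at_z(w,u,v,84).round(1))
t=camera('top');
for s in silhouettes(t,'jar')[:3]: print('top',s['confidence'],np.round(s['rect']))
print('exp',proj(t,[442,-371,84]),proj(t,[442,-371,4]),ctrl.get_t())
cv2.imwrite('pics/t10.png',t['pixels'])
E
```

```text
open 40.359677904146714 [-0.8  1.   4.3]
lift 39.81043791502029 [ 0.4 -0.4 -1.1]
set 23 [-0.1  1.8  4.2] 40.31332170838132
0.65 [226. 161. 280. 230.] 1972 255.10091277890467 202.35902636916836 [ 439.3 -371.1   84. ]
0.39 [314. 205. 414. 310.] 639 335.8935837245696 225.44287949921753 [ 429.2 -308.3   84. ]
top 0.63 [198. 190. 219. 213.]
exp [359.22881377 220.46082905] [351.52552923 222.22523281] 40.925
```

The jar stands in the tray: its cap maps to (439,-371) at the upright height, and the floor was felt when setting down. Now the lid, with an arc from behind on the bare left half, then pressing until firm.

```bash
cat > lid.py <<'E'
from h import *
c=np.load('case.npy');O=down(c[2])
def W(x,y,tip): 
    a=c[2];return [c[0]+np.cos(a)*x-np.sin(a)*y,c[1]+np.sin(a)*x+np.cos(a)*y,tip-L]
E
python3 - <<'E'
from lid import *
ctrl.movel([442,-371,225],vel=300)
ctrl.move_gripper(0,25)
ctrl.move_ptp(W(127,30,255),O)
ctrl.movel(W(127,30,181),vel=200)
f0=np.array(ctrl.get_force());log=[]
r=125
for a in np.r_[1.70,1.55,np.arange(1.3,.2,-.25),.12]:
    x=70-r*np.cos(a)+8*np.sin(a)+10; z=60+r*np.sin(a)+8*np.cos(a)
    ctrl.movel(W(x,30,z),vel=150)
    log.append((round(a,2),(np.array(ctrl.get_force())-f0).round(1).tolist()))
    if np.linalg.norm(log[-1][1])>30: break
print(log)
else_ok=np.linalg.norm(log[-1][1])<30
if else_ok:
    z=74
    while z>52:
        z-=3;ctrl.movel(W(-45,30,z),vel=60);f=np.array(ctrl.get_force())-f0
        if f[2]>10:break
    print('press tip',z,f.round(1),np.round(ctrl.get_tcp_pos(),1))
print(ctrl.get_t())
E
```

```text
[(np.float64(1.7), [0.0, 0.7, -0.1]), (np.float64(1.55), [1.0, -0.3, -0.2]), (np.float64(1.3), [0.6, -0.3, -0.3]), (np.float64(1.05), [0.6, 0.0, -0.1]), (np.float64(0.8), [-0.1, 0.7, -0.1]), (np.float64(0.55), [1.1, -0.4, -0.0]), (np.float64(0.3), [0.6, 0.9, -0.5]), (np.float64(0.12), [-0.1, 0.4, 1.0])]
press tip 65 [-12.6   3.9  33.3] [ 432.8 -102.6   34.2]
47.9083
```

The press met firm resistance at tip height about 67 mm over an empty compartment, so the lid should be down. I'll raise, move beside the knob and check.

```bash
python3 - <<'E'
from lid import *
ctrl.movel(W(-45,30,97),vel=150)
t=camera('top');w=wcam()
for n,p in(('top',t),('w',w)):
    e=[proj(p,[*W(-40,-45,0)[:2],z]) for z in(110,90)];u,v=e[0];print(n,np.round(e,1))
    rc=[int(max(0,u-18)),int(max(0,v-18)),int(u+18),int(v+18)]
    try:
        k=redcap(p,rc);print(k,at_z(p,*k[1:],102).round(1),W(-40,-45,0)[:2])
    except Exception as ex: print(ex)
    print('lid corners',[proj(p,[*W(-70,s*115,0)[:2],68]).round(0).tolist() for s in(1,-1)])
W_=np.vstack([cv2.resize(t['pixels'][140:260,215:375],(400,300)),]);cv2.imwrite('pics/m11.png',np.hstack([W_,cv2.resize(w['pixels'],(400,300))]))
print(ctrl.get_t())
E
```

```text
top [[290.1 220.3]
 [289.2 220.8]]
(1048, np.float64(286.1860687022901), np.float64(219.53912213740458)) [ 441.8 -167.8  102. ] [np.float64(439.28544420310067), np.float64(-177.3490550623757)]
lid corners [[231.0, 233.0], [314.0, 232.0]]
w [[109.2 258.7]
 [124.3 242.5]]
(342, np.float64(108.34210526315789), np.float64(246.21929824561403)) [ 436.1 -181.   102. ] [np.float64(439.28544420310067), np.float64(-177.3490550623757)]
lid corners [[389.0, 183.0], [21.0, 184.0]]
48.375
```

View pics/m11.png

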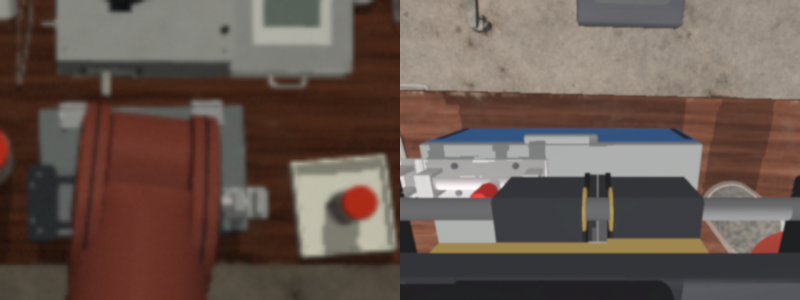

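The lid's front corners lie at about (386,183) and (28,183), as predicted for shut. The jar stands in the tray, and the knob is at about y=-181 with a small travel. Now the bolt.

```bash
python3 - <<'E'
from lid import *
ctrl.movel(W(-42,-8,96),vel=120)
f0=np.array(ctrl.get_force())
ctrl.movel(W(-42,-44,96),vel=50);print((np.array(ctrl.get_force())-f0).round(1))
y=-44
while y>-72 and ctrl.get_t()<58:
    y-=3;ctrl.movel(W(-42,y,96),vel=40);f=np.array(ctrl.get_force())-f0
    if f[1]>10:break
print('stop',y,f.round(1),np.round(ctrl.get_tcp_pos(),1),ctrl.get_t())
ctrl.movel(W(-42,y+8,96),vel=120)
ctrl.movel(W(-42,y+12,140),vel=200)
w=wcam();rc=[0,150,200,330]
k=redcap(w,rc);u,v=proj(w,[*W(-40,-77,0)[:2],102]);print(k,'expected home',u,v,'drawn',proj(w,[*W(-40,-45,0)[:2],102]),ctrl.get_t())
cv2.imwrite('pics/m12.png',w['pixels'])
E
```

```text
[ 0.5 -1.   0.1]
stop -65 [-1.5 14.5  6.1] [ 437.7 -193.6   62.8] 51.4583
(1755, np.float64(17.457549857549857), np.float64(202.9059829059829)) expected home 218.98696355770846 217.4941484344032 drawn [266.20180752 217.40592562] 52.1333
```

```bash
python3 - <<'E'
from lid import *
ctrl.movel(W(-42,10,190),vel=250)
w=wcam()
for y in(-45,-61,-72,-77):print(y,proj(w,[*W(-40,y,0)[:2],110]).round(1))
h=cv2.cvtColor(w['pixels'],cv2.COLOR_BGR2HSV);m=cv2.inRange(h,(0,140,60),(8,255,255))|cv2.inRange(h,(172,140,60),(180,255,255))
n,_,st,ce=cv2.connectedComponentsWithStats(m)
for i in range(1,n):
    if st[i,4]>15:
        print(st[i],ce[i].round(1),[at_z(w,*ce[i],z).round(1)[:2].tolist() for z in(102,84)])
print(W(-40,-77,0),'lid',[proj(w,[*W(-70,s*115,0)[:2],68]).round(0).tolist() for s in(1,-1)])
for q in('lid','carton','bolt_knob'):
    for s in silhouettes(w,q)[:2]:print(q,round(s['confidence'],2),np.round(s['rect']))
print(ctrl.get_t())
E
```

```text
-45 [184.2 200.6]
-61 [164.3 200.6]
-72 [150.6 200.6]
-77 [144.4 200.6]
[  0 175   7  25 116] [  2.2 187.4] [[434.0, -328.1], [439.1, -342.8]]
[139 189  19  18 250] [148.3 197.5] [[439.8, -208.8], [445.3, -214.9]]
[ 410  232   70   21 1046] [444.  243.9] [[475.6, 43.8], [483.6, 55.9]]
[416 283  58  17 651] [443.1 289. ] [[519.6, 51.2], [530.8, 63.8]]
[np.float64(440.06573665245304), np.float64(-209.33954026803463), -33.0] lid [[368.0, 155.0], [115.0, 155.0]]
lid 0.68 [101. 146. 365. 238.]
bolt_knob 0.97 [101. 187. 196. 207.]
52.8083
```

The knob is at y=-208.8, against -209.3 expected when fully home. The hand is clear and everything else checks out, so I hand it in.

```bash
python3 - <<'E'
from bench import order
order.sign_off()
E
```

```text
the job is handed in; nothing more can be done
```

The jar is standing in the white tray, the lid is shut, and the bolt is home. I handed the job in at about 53 s on the robot's clock, out of 64 s. No verdict was reported.

**What went wrong on the way:**
- **Missed grasps:** The first two grasps of the jar failed, and the second tipped it against the divider.
- **Cause:** The real finger ends are about 33 mm above the reported TCP. I measured this by touching the tray floor and corrected every later move for it.
- **Recovery:** I nudged the jar upright with closed fingers, then grasped it, carried it over and set it down under force watch.

**Last checks:**
- **Jar:** The cap is at about (439,-371) mm, against the tray centre at (442,-371). It looked upright in the top view.
- **Lid:** It met firm resistance at 33 N with the finger ends at shut height, about 67 mm. The front corners matched the predicted shut position to within about 7 px.
- **Bolt:** It stopped hard at 14.5 N. The knob measured y = -208.8 mm, against -209.3 mm expected when fully home.

**Less certain or not rechecked:**
- **Side camera:** It never showed the arm, so I gave its later pictures little weight.
- **Carton, tape and glue stick:** I did not remeasure them at the end. The carton was still in its compartment before I closed the lid.
- **33 N press:** The finger ends pressed the lid with more force than it needed, but below the 40 N limit.

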